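Home the bench mixer's rotor and close its interlocked guard

TASK

Get the loaded bench mixer ready to start. Push its rotor round until the pointed mark on the pot holder's rim points at the steel home pointer on the edge of the well, then slide the clear guard over the well until its metal tongue is fully home in the safety switch. Leave the other things on the bench where they are.

Things in the scene. Friction and masses are not known exactly. Their poses are not given: they have to be found in the camera images.
- mixer: fixed bench mixer: grey box with black end cheeks, 236 deep (its x) x 468 wide (y) x 130 mm high to its aluminium deck. Origin: middle of its underside, on the bench; x from front panel to back, y to its left seen from the front, z up. A round open well, inner radius 95 mm, lies at (0, +0.085); its floor is 30 mm over the bench. The guard parks right of it on rails (16 mm high, x = +-0.1085).
- rotor (a joint): angle in rad of the rotor that turns in the well about a vertical axis, counter-clockwise from above positive; 0 (or any full turn) = mark at the home pointer. No stops; stays where left; friction 0.13 N m. A disc of radius 86 mm, top 46 mm over the bench, carrying the pot holder and, opposite, a counterweight 34 x 64 mm, 58 mm off the axis, top 78 mm over the bench.
- holder_axis (a point): centre of the rim of the pot holder, a round steel cup of outer radius 36 mm (rim 39 mm), 42 mm off the rotor's axis on the side of the mark, rim 112 mm over the bench. A lidded jar 62 mm across is fixed in it, top 127 mm over the bench. On both sides of it the well is free down to the disc: a closed gripper can reach in and push the holder round by its side.
- rotor_mark (a point): tip of the rotor's reference mark: a pointed tab, 16 mm wide, with a dark line, standing 12 mm out of the pot holder's rim and pointing straight away from the rotor's axis; 92 mm from that axis, 112 mm over the bench
- home_point (a point): where the mark's tip belongs: 92 mm from the rotor's axis, 112 mm over the bench, 18 mm below and 4 mm inward of the tip of the home pointer. The pointer is a flat steel arrow plate, 20 mm wide, screwed on the deck at the well's edge towards the mixer's back left (45 degrees between its +x and +y)
- well_centre (a point): point on the rotor's axis at the height of the deck (130 mm over the bench)
- guard (a joint): travel in m of the sliding guard along the mixer's +y: 0 = parked fully open, 0.203 = fully home at its stop over the well, tongue in the switch. About 2.5 N of friction; stays where it is left. The guard is a clear plate 205 x 206 x 5 mm, underside 136 mm over the bench.
- guard_handle (a point): middle of the guard's bow handle: a black round bar 12 mm thick, 90 mm long along the mixer's x, in the middle of the guard, its axis 176 mm over the bench, 29 mm free between bar and plate. It can be pushed with a fingertip from its right-hand (-y) side
- tongue_tip (a point): end of the flat steel tongue, 16 mm wide and 2.5 mm thick, that stands 26 mm out of the guard's leading (+y) edge near the mixer's front; it moves with the guard
- switch_slot (a point): mouth of the slot (22 x 10 mm) in the safety switch, a black block 36 x 30 mm and 30 mm high on the deck at the mixer's front left, centre at (-0.084, +0.211) of the mixer. The slot runs along y in line with the tongue, which stands 26 mm deep in it when the guard is home
- dropper_dark: dark-grey toner bottle with a white nozzle, 48 mm across, 147 mm tall, standing behind the mixer; a bystander. Origin: centre of its underside.
- viscosity_cup: light grey cone-topped viscosity cup, 55 mm across, 63 mm tall, standing at the mixer's left end; a bystander. Origin: centre of its underside.
- tin_quarter: open quarter-litre tin, 71 mm across, 66 mm tall, at the mixer's left end; a bystander. Origin: centre of its underside.
- tin_lid: pressed tin lid, 62 mm across, 10 mm thick, lying at the mixer's left end; a bystander. Origin: centre of its underside.
- lid_opener: bent steel tin opener, 170 x 28 x 10 mm, lying in front of the mixer; a bystander. Origin: centre of its underside.
- stir_stick: wooden stirring stick, 261 x 21 x 5 mm, lying in front of the mixer; a bystander. Origin: centre of its underside.
- tape_masking: roll of masking tape, 92 mm across, 26 mm high, lying at the mixer's right end; a bystander. Origin: centre of its underside.
- marker_black: white marker pen with a black cap, 123 x 17 mm, lying at the mixer's right end; a bystander. Origin: centre of its underside.

How it is judged (in metres and radians):
On the way, in this order (a step that is already met when the one before it is completed fails the run):
1. the rotor's mark has been brought to the home pointer and stands there (horizontal distance between rotor_mark and home_point below 0.006 m and velocity of joint rotor between -0.05 and 0.05 rad/s), for 0.3 s.
2. the guard is fully home, its tongue in the switch, with the rotor still at the mark (horizontal distance between rotor_mark and home_point below 0.006 m and value of joint guard above 0.199 m), for 0.2 s.
At the end, for the whole second after the job is handed in: The tip of the rotor's mark stands within 6 mm (about 4 degrees) of the home point and the rotor is at rest; the guard is within 4 mm of its stop, so that the tongue is in the switch (all of step 2 and velocity of joint rotor between -0.05 and 0.05 rad/s); the robot touches nothing.
It fails at once if a bystander is pushed or knocked more than 4 cm away (distance of any of dropper_dark, viscosity_cup, tin_quarter, tin_lid, lid_opener, stir_stick, tape_masking, marker_black from where it was at the start of the episode above 0.04 m).
It also fails if it takes over 56 s, if anything falls off the work surface, if the arm or the gripper's body presses on something with over 40 N, if the wrist force passes 120 N, or if a joint passes its speed limit or range.

ROBOT

A 6-joint arm with a two-finger parallel gripper is mounted at the origin on a cart in front of the work surface, level with it; the furniture and walls round the work are solid. World frame = base frame: x ahead of the robot, y to its left, z up, the work surface at z = 0. Lengths are in mm, angles in rad, forces in N, time in s.
With the tool pointing down it reaches from about 275 to 775 mm from the base axis. Payload 14.6 kg.
Tool frame: the origin (TCP) lies between the finger pads; the fingertips stand 22 mm ahead of it and the grasp point (between the pads) lies 3 mm ahead of it; z points along the fingers, x is the direction in which the jaws open and shut, and the axes are right-handed (so a half turn about z gives the same grasp; the last joint's range is limited). The gripper opens to 85 mm and grips with 20 to 120 N. Pads are 22 mm wide; open, the fingers measure 114 mm over their backs; the gripper's body (76 mm by 85 mm) begins 54 mm behind the grasp point. The pads swing forward as they close: fully open they stand 13 mm farther back than shut.
Start: joints at [-1.323, 0.263, -0.048, 1.259, 0, 1.415], TCP at [205.792, -482.989, 253.278] pointing down, gripper open.
Joint ranges: [-2.65, 2.65], [-0.89, 1.7], [-1.18, 1.37], [-2.13, 2.11], [-1.35, 1.29], [-3.14, 3.14]. Speed limits (rad/s): [1.89, 1.89, 2.57, 2.79, 3.14, 3.14].

INTERFACE

Orientations are given as a unit quaternion [x, y, z, w].
In Python, from workcell import r, camera gives the robot as it stands.
- The arm moves only by the tool jog_arm, never from a script. Its argument "targets" is a list that holds one entry, the list of rows, each a list of 6 numbers: the shift along the world's x, y, z normalised to -1 to 1, where 1 is 0.2 m, then the turn, a rotation vector about the world's x, y, z normalised to -1 to 1, where 1 is 180 degrees. A call has 1 to 8 rows; each row is the pose to reach, as a shift and turn from the pose measured when the call began, turning the shorter way round; what a row does not reach only later rows make up. A row lasts 1/8 s, in which the tool goes at most 62.5 mm and 10.7 degrees, less where a joint would pass 70% of its speed; a pose out of reach is approached as far as the arm can. A call with a number of a shift or a turn outside -1 to 1 is refused whole. A call with a gripper value outside its range is refused whole. "jaw" is the opening, from -1 (shut) to 1 (fully open), set as the call begins (left out, the last holds). The fingers move at their own pace and stop on an object; the grip force is fixed at half the most. Time passes only in rows, so rows that repeat a pose let the fingers close. It gives the time, the measured TCP pose, the force and the opening at its end, in the units of the state.
- r.sense(): the state, without advancing time (a new reading comes with each control period).
- camera(name): name is "scene" or "top"; returns a dict with "pixels" (420x560x3 uint8, red, green, blue), "z_map" (420x560 float32, mm along the optical axis (not along the pixel's ray), 0 where there is no reading), "fx", "fy", "cx", "cy" (pixels), "rvec" (rotation vector, rad) and "tvec" (3), from world to camera coordinates, as OpenCV has them. Camera axes: x right, y down, z forward; pixel columns grow to the right and rows downward; lengths in mm; the calibration is good to about 2 mm. A picture is of the moment at which its call begins.
- r.finish_job(): hands the job in, once; it reports no verdict.
The state is a dict: "t": time; "q": joint angles; "joint_velocities": joint speeds; "effort": joint torques, N m; "eef_pos": TCP position; "orientation": TCP orientation; "ft_force": force on the tool from outside, world axes, zero at the start; "ft_torque": the same for the moment, N m; "finger_gap": finger opening in mm.
Only numpy, scipy, OpenCV 4.12 (cv2) and the standard library are available. Lean on these libraries where they do the work, as an engineer would, in place of code of your own. Each camera call takes 0.05 s, during which the arm holds its last target.

## Working session

There is one attempt and no reset: what is moved stays moved. The work goes in short steps, Python scripts to look and compute and a tool call to move; the robot and the scene stay as the last step left them, time stands still between calls to the robot, and variables do not carry over. Pictures are saved under pics/ and viewed, and the job is handed in when it is done.

Besides the shell and the picture viewer there is one more tool, called after "Request:" by a JSON object that holds its "api" and its "payload". jog_arm: Moves the arm, as the interface text tells. Its arguments: {"type":"object","properties":{"targets":{"type":"array"},"jaw":{"type":"number"}},"required":["targets"]}

```bash
mkdir -p pics; ls; python3 - <<'E'
from workcell import r,camera
import cv2,numpy as np
s=r.sense();print(s)
for n in("scene","top"):
    c=camera(n);np.savez(f"pics/{n}0.npz",**c)
    cv2.imwrite(f"pics/{n}0.png",c["pixels"][:,:,::-1])
    R=cv2.Rodrigues(np.array(c["rvec"]))[0];print(n,c["fx"],c["cx"],c["cy"],-R.T@np.array(c["tvec"]).ravel(),R)
E
```

```text
pics
{'t': 0.0, 'q': array([-1.32325719e+00,  2.63539530e-01, -4.89727190e-02,  1.25937644e+00,
       -1.40708214e-06,  1.41548606e+00]), 'joint_velocities': array([ 0.00015633, -0.00081296,  0.00188763,  0.00020124, -0.00167375,
        0.00039059]), 'effort': array([-1.33398185e-03, -6.37612939e+01,  3.84572625e+01,  1.33916139e-02,
       -2.00199875e-04,  1.34755447e-05]), 'eef_pos': array([ 205.74763757, -482.72397592,  252.80333667]), 'orientation': array([ 8.34278377e-01, -5.51343170e-01, -4.04075756e-04, -3.67474879e-04]), 'ft_force': array([0.48594723, 0.15553509, 0.13938698]), 'ft_torque': array([ 0.01354801, -0.02702092,  0.05373937]), 'finger_gap': 85.55276334481086}
scene 510.7262261389064 277.31852659441995 212.65471009313617 [-172.03458342 -838.9241405  1211.79704666] [[ 0.74847374 -0.6629696  -0.01607367]
 [-0.46364406 -0.50580368 -0.72745916]
 [ 0.47415319  0.55193654 -0.68596269]]
top 543.711672955555 270.63808140011173 206.05953122823442 [ 335.74043271   30.47789359 1470.22753798] [[-0.0194295  -0.9997797  -0.00794014]
 [-0.98609948  0.02047318 -0.16488985]
 [ 0.16501608  0.00462604 -0.98628003]]
```

View pics/top0.png

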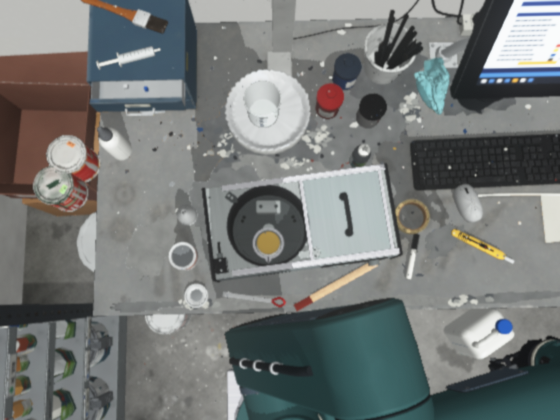

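View pics/scene0.png

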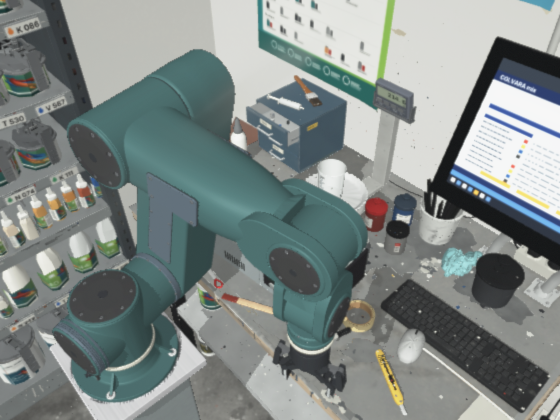

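```bash
cat > h.py <<'E'
import numpy as np,cv2
def pix2w(c,u,v,z):
    R=cv2.Rodrigues(np.array(c["rvec"]))[0];t=np.array(c["tvec"]).ravel()
    o=-R.T@t
    d=R.T@np.array([(u-c["cx"])/c["fx"],(v-c["cy"])/c["fy"],1.])
    return o+d*(z-o[2])/d[2]
def w2pix(c,P):
    K=np.array([[c["fx"],0,c["cx"]],[0,c["fy"],c["cy"]],[0,0,1.]],float)
    return cv2.projectPoints(np.float64(P).reshape(-1,1,3),np.float64(c["rvec"]),np.float64(c["tvec"]),K,None)[0].reshape(-1,2)
E
python3 - <<'E'
import cv2
i=cv2.imread("pics/top0.png")[150:300,185:415]
cv2.imwrite("pics/crop0.png",cv2.resize(i,None,fx=3.4,fy=3.4,interpolation=cv2.INTER_CUBIC))
E
```

```text
(no output)
```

View pics/crop0.png

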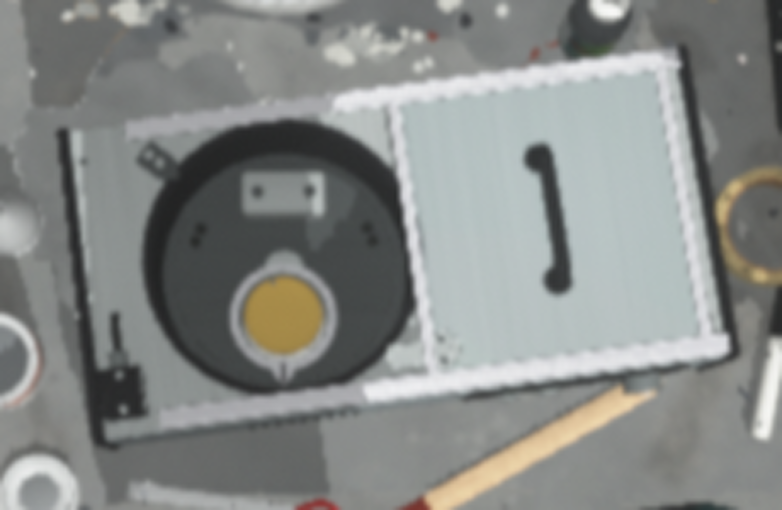

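```bash
python3 - <<'E'
import numpy as np,cv2
from h import *
c=dict(np.load("pics/top0.npz"))
g=lambda u,v,z:pix2w(c,185+(u+.5)/3.4-.5,150+(v+.5)/3.4-.5,z)
pts=[(62,130),(683,48),(735,357),(100,446)]  # BL back-left, back-right, front-right, front-left
W=np.array([g(*p,130)[:2] for p in pts]);print(W.round(1))
M=np.array([[118,234],[118,-234],[-118,-234],[-118,234.]])
print([np.linalg.norm(W[i]-W[(i+1)%4]).round(1) for i in range(4)])
# rigid fit
mc,wc=M.mean(0),W.mean(0)
H=(M-mc).T@(W-wc);a=np.arctan2(H[0,1]-H[1,0],H[0,0]+H[1,1])
Rm=np.array([[np.cos(a),-np.sin(a)],[np.sin(a),np.cos(a)]]);o=wc-Rm@mc
print("yaw",a,"o",o,"res",(W-(M@Rm.T+o)).round(1))
F=lambda p:np.array([*(Rm@np.array(p[:2])+o),p[2]])
wcn=F((0,85,130));home=F((92*.7071,85+92*.7071,112));print("well",wcn,"home",home)
# mark & jar
mk=g(284,376,112);jar=g(284,315,127);hd=F((0,-118+0,0))
print("mark",mk,"jar",jar, "r",np.linalg.norm(mk[:2]-wcn[:2]),np.linalg.norm(jar[:2]-wcn[:2]))
for P in(mk,jar):
    d=P-wcn;print("ang",np.degrees(np.arctan2(d[1],d[0])))
d=home-wcn;print("home ang",np.degrees(np.arctan2(d[1],d[0])))
for P in((549,218),):print("handle",g(*P,182), (Rm.T@(g(*P,182)[:2]-o)))
# overlay
im=cv2.resize(c["pixels"][150:300,185:415,::-1],None,fx=3.4,fy=3.4,interpolation=cv2.INTER_CUBIC)
def dr(P,col):
    for u,v in w2pix(c,P):cv2.circle(im,(int((u-185+.5)*3.4),int((v-150+.5)*3.4)),1,col,-1)
t=np.linspace(0,2*np.pi,120)
dr([F((95*np.cos(x),85+95*np.sin(x),130)) for x in t],(0,0,255))
dr([F((86*np.cos(x),85+86*np.sin(x),46)) for x in t],(0,255,0))
dr([F((*m,130)) for m in M],(255,0,255)); dr([home],(255,255,0))
dr([F((96*.7071,85+96*.7071,130))],(0,255,255))
cv2.imwrite("pics/ov0.png",im)
E
```

```text
[[ 609.9  206.3]
 [ 662.3 -255.7]
 [ 432.3 -280.8]
 [ 377.5  178.7]]
[np.float64(465.0), np.float64(231.4), np.float64(462.7), np.float64(234.0)]
yaw 0.1153356485954321 o [520.50460726 -37.8830441 ] res [[-0.9 -1.8]
 [-2.3  1. ]
 [ 2.1  3.1]
 [ 1.2 -2.3]]
well [510.72279762  46.55223407 130.        ] home [567.85746842 118.65956416 112.        ]
mark [426.29377948  45.63920529 112.        ] jar [469.61077415  44.64361788 127.        ] r 84.43395481502921 41.15630314926917
ang -179.3804185116341
ang -177.3419651579125
home ang 51.608245891922216
handle [ 528.82686849 -143.77639503  182.        ] [  -3.91924894 -106.14754491]
```

View pics/ov0.png

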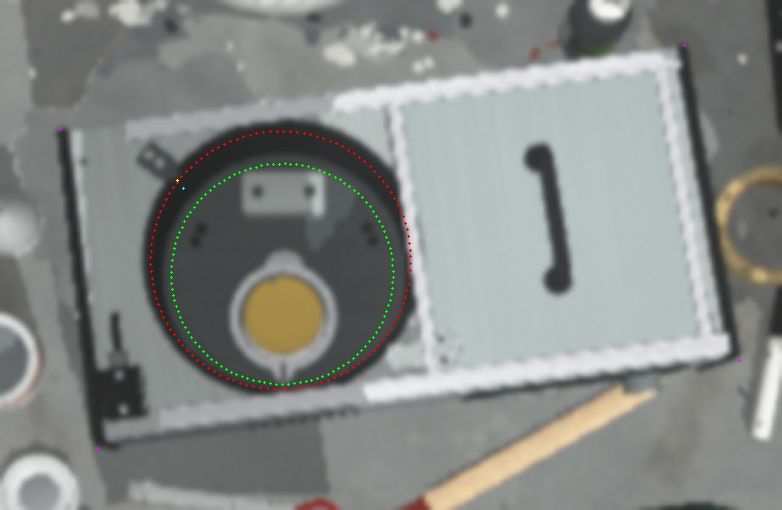

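```bash
python3 - <<'E'
import numpy as np,cv2
from h import *
c=dict(np.load("pics/top0.npz"))
z=c["z_map"];R=cv2.Rodrigues(c["rvec"])[0];t=c["tvec"].ravel()
v,u=np.mgrid[0:420,0:560]
P=np.stack([(u-c["cx"])/c["fx"]*z,(v-c["cy"])/c["fy"]*z,z],-1)
W=(P-t)@R; W[z==0]=np.nan
np.save("pics/W0.npy",W)
Z=W[...,2]
np.set_printoptions(linewidth=250)
print("deck z",Z[222,210:230].round(0))
print("row 225",list(zip(range(200,312,2),Z[225,200:312:2].round(0))))
print("col 268",list(zip(range(178,275,2),Z[178:275:2,268].round(0))))
for lo,hi,n in((123,133,'lid'),(106,118,'rim')):
    m=(Z>lo)&(Z<hi)&(u>248)&(u<288)&(v>222)&(v<268);Q=W[m];print(n,len(Q),Q.mean(0),Q.min(0),Q.max(0))
m=(Z>170)&(Z<190)&(u>320)&(u<370)&(v>180)&(v<245);Q=W[m];print("handle",len(Q),Q.mean(0),Q.min(0),Q.max(0))
E
```

```text
deck z [129. 131. 133. 132. 128. 128. 125. 133. 126. 129. 124. 129. 134. 128. 139. 122. 133. 128. 138. 134.]
row 225 [(200, np.float64(-5.0)), (202, np.float64(1.0)), (204, np.float64(1.0)), (206, np.float64(138.0)), (208, np.float64(134.0)), (210, np.float64(128.0)), (212, np.float64(128.0)), (214, np.float64(135.0)), (216, np.float64(129.0)), (218, np.float64(124.0)), (220, np.float64(124.0)), (222, np.float64(133.0)), (224, np.float64(131.0)), (226, np.float64(130.0)), (228, np.float64(130.0)), (230, np.float64(109.0)), (232, np.float64(49.0)), (234, np.float64(36.0)), (236, np.float64(35.0)), (238, np.float64(44.0)), (240, np.float64(40.0)), (242, np.float64(42.0)), (244, np.float64(44.0)), (246, np.float64(45.0)), (248, np.float64(48.0)), (250, np.float64(46.0)), (252, np.float64(41.0)), (254, np.float64(49.0)), (256, np.float64(50.0)), (258, np.float64(51.0)), (260, np.float64(47.0)), (262, np.float64(49.0)), (264, np.float64(45.0)), (266, np.float64(46.0)), (268, np.float64(45.0)), (270, np.float64(48.0)), (272, np.float64(40.0)), (274, np.float64(41.0)), (276, np.float64(nan)
[... 1396 characters left out ...]
64(122.0)), (254, np.float64(123.0)), (256, np.float64(110.0)), (258, np.float64(114.0)), (260, np.float64(111.0)), (262, np.float64(116.0)), (264, np.float64(30.0)), (266, np.float64(151.0)), (268, np.float64(149.0)), (270, np.float64(148.0)), (272, np.float64(126.0)), (274, np.float64(46.0))]
lid 416 [457.08505837  48.38153    126.92387826] [409.15849572  -0.85955083 123.00297757] [495.74365796  92.8770968  132.98927196]
rim 259 [464.4319052   45.4726746  111.59538669] [419.51163134   7.64703667 106.00307665] [507.65845538  83.03177925 117.8532264 ]
handle 203 [ 530.99205118 -147.26336374  180.0021798 ] [ 482.75483087 -157.23925439  170.27519282] [ 580.95591434 -136.63379782  188.02663183]
```

Request:
{"api": "jog_arm", "payload": {"targets": [[[0.5,0.78,0,0,0,-0.09],[0.5,0.78,0,0,0,-0.09],[0.5,0.78,0,0,0,-0.09],[0.5,0.78,0,0,0,-0.09],[0.5,0.78,0,0,0,-0.09]]], "jaw": -1}}

```text
t: 0.72
eef_pos: [305.8, -326.9, 252.8]
orientation: [0.749, -0.663, -0.0, -0.0]
ft_force: [-0.0, -0.4, 0.3]
finger_gap: 0.3
```

Request:
{"api": "jog_arm", "payload": {"targets": [[[0.5,0.79,0,0,0,0],[0.5,0.79,0,0,0,0],[0.5,0.79,0,0,0,0],[0.5,0.79,0,0,0,0],[0.5,0.79,0,0,0,0]]]}}

```text
t: 1.35
eef_pos: [405.7, -169.9, 252.6]
orientation: [0.748, -0.663, -0.0, -0.0]
ft_force: [-0.5, -1.4, 0.2]
finger_gap: 0.0
```

Request:
{"api": "jog_arm", "payload": {"targets": [[[0.5,0.79,0,0,0,0],[0.5,0.79,0,0,0,0],[0.5,0.79,0,0,0,0],[0.5,0.79,0,0,0,0],[0.5,0.79,0,0,0,0]]]}}

```text
t: 1.98
eef_pos: [505.5, -13.7, 252.4]
orientation: [0.748, -0.664, -0.001, 0.0]
ft_force: [-0.2, -0.5, -0.5]
finger_gap: -0.3
```

```bash
cat > snap.py <<'E'
import sys,cv2,numpy as np
from workcell import r,camera
k=sys.argv[1];s=r.sense();print(s["t"],s["eef_pos"].round(1),s["ft_force"].round(1))
for n in sys.argv[2:]:
    c=camera(n);np.savez(f"pics/{n}{k}.npz",**c)
    i=c["pixels"][:,:,::-1]
    if n=="top": i=cv2.resize(i[150:300,185:415],None,fx=3.4,fy=3.4,interpolation=cv2.INTER_CUBIC)
    else: i=cv2.resize(i[180:380,180:440],None,fx=3,fy=3,interpolation=cv2.INTER_CUBIC)
    cv2.imwrite(f"pics/{n}{k}.png",i)
E
python3 snap.py 1 top scene
```

```text
1.975 [505.5 -13.7 252.4] [-0.2 -0.5 -0.5]
```

View pics/top1.png

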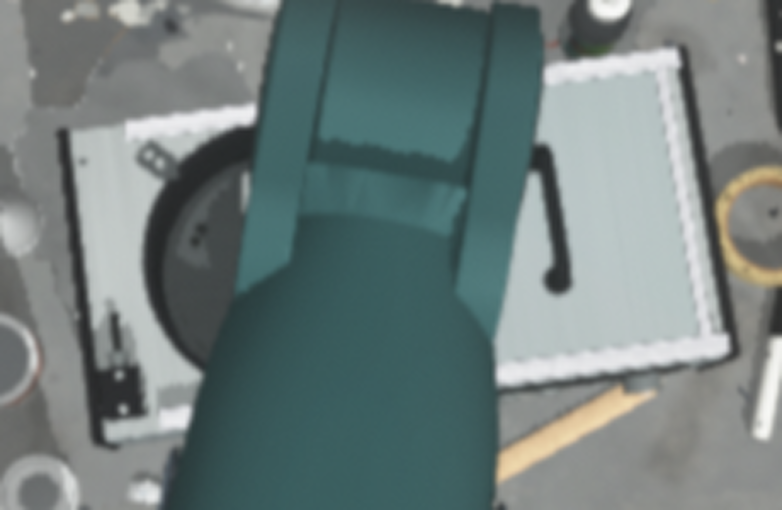

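View pics/scene1.png

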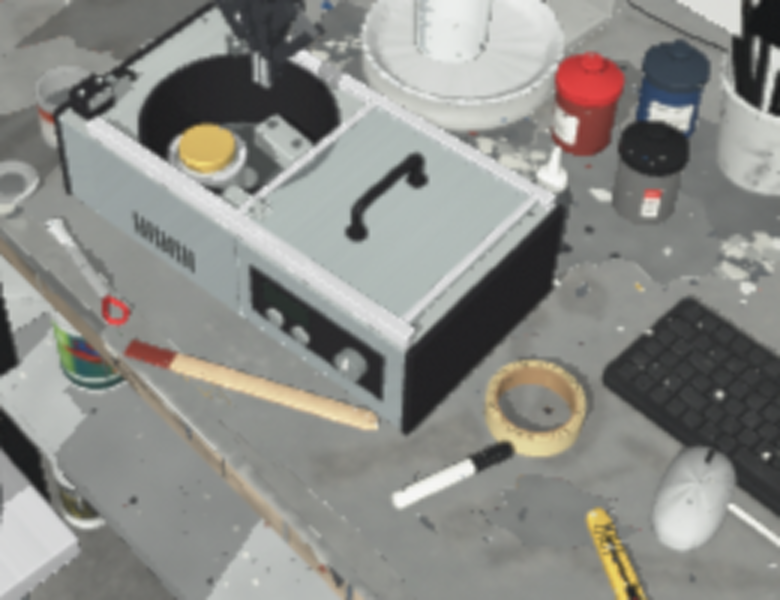

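```bash
cat >> h.py <<'E'
A=0.1153;O=np.array([520.5,-37.9])
def F(p,a=None,o=None):
    a=A if a is None else a;o=O if o is None else o
    return np.array([np.cos(a)*p[0]-np.sin(a)*p[1]+o[0],np.sin(a)*p[0]+np.cos(a)*p[1]+o[1],p[2]])
E
python3 - <<'E'
from h import *
c=dict(np.load("pics/scene1.npz"))
im=cv2.resize(c["pixels"][180:330,180:380,::-1],None,fx=4,fy=4,interpolation=cv2.INTER_CUBIC)
def dr(P,col):
    for u,v in w2pix(c,P):cv2.circle(im,(int((u-180+.5)*4),int((v-180+.5)*4)),1,col,-1)
t=np.linspace(0,2*np.pi,120)
dr([F((95*np.cos(x),85+95*np.sin(x),130)) for x in t],(0,0,255))
dr([F((m*118,n*234,130)) for m in(-1,1) for n in(-1,1)],(255,0,255))
dr([F((-108.5,y,146)) for y in np.linspace(-230,230,40)],(255,0,0))
dr([F((x,-106,182)) for x in(-45,0,45)],(0,255,0))
dr([F((x,-3,141)) for x in(-100,0,100)],(0,255,0))
dr([F((96*.7071,85+96*.7071,130))],(0,255,255))
m=(cv2.cvtColor(c["pixels"],cv2.COLOR_RGB2HSV));y=cv2.inRange(m,(15,100,90),(30,255,255));y[:, :200]=0;y[:200]=0;y[:,280:]=0;y[260:]=0
q=np.argwhere(y);u,v=(q[:,1].min()+q[:,1].max())/2,(q[:,0].min()+q[:,0].max())/2
print(len(q),u,v,q.mean(0),pix2w(c,u,v,127),pix2w(c,u,v,122))
cv2.imwrite("pics/ov1.png",im)
E
```

```text
236 248.5 228.5 [228.6440678  248.45762712] [468.05084733  40.49226777 127.        ] [471.00110163  44.54563615 122.        ]
```

View pics/ov1.png

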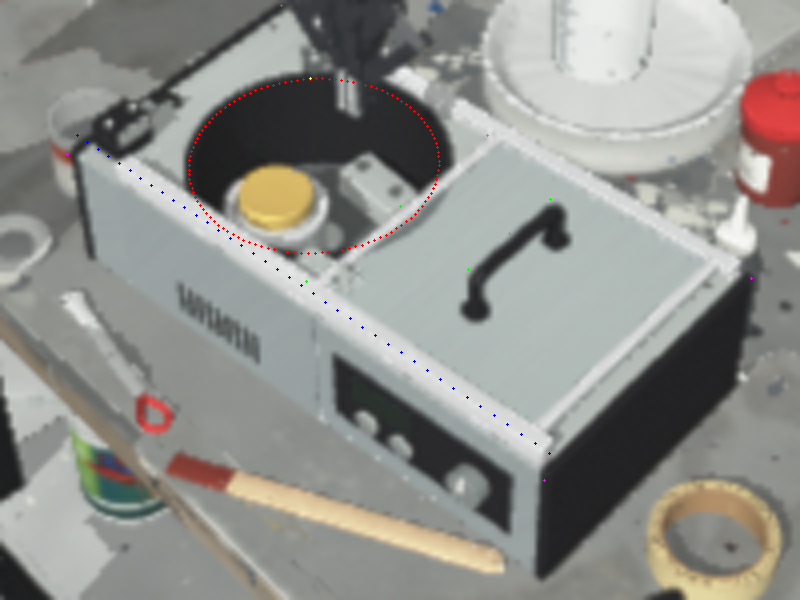

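Request:
{"api": "jog_arm", "payload": {"targets": [[[0,0,-0.3,0,0,0],[0,0,-0.5,0,0,0],[0,0,-0.6,0,0,0],[0,0,-0.7,0,0,0],[0,0,-0.7,0,0,0]]]}}

```text
t: 2.7
eef_pos: [504.3, -15.1, 112.0]
orientation: [0.747, -0.665, -0.001, 0.001]
ft_force: [0.4, 0.3, 0.2]
finger_gap: 0.0
```

```bash
python3 snap.py 2 scene; python3 - <<'E'
from h import *
w=F((0,85,130));print(w)
for a in range(-95,-260,-15):
    p=w[:2]+58*np.array([np.cos(np.radians(a)),np.sin(np.radians(a))]);print(a,p.round(1))
E
```

```text
2.7 [504.3 -15.1 112. ] [0.4 0.3 0.2]
[510.72120036  46.53562683 130.        ]
-95 [505.7 -11.2]
-110 [490.9  -8. ]
-125 [477.5  -1. ]
-140 [466.3   9.3]
-155 [458.2  22. ]
-170 [453.6  36.5]
-185 [452.9  51.6]
-200 [456.2  66.4]
-215 [463.2  79.8]
-230 [473.4  91. ]
-245 [486.2  99.1]
```

View pics/scene2.png

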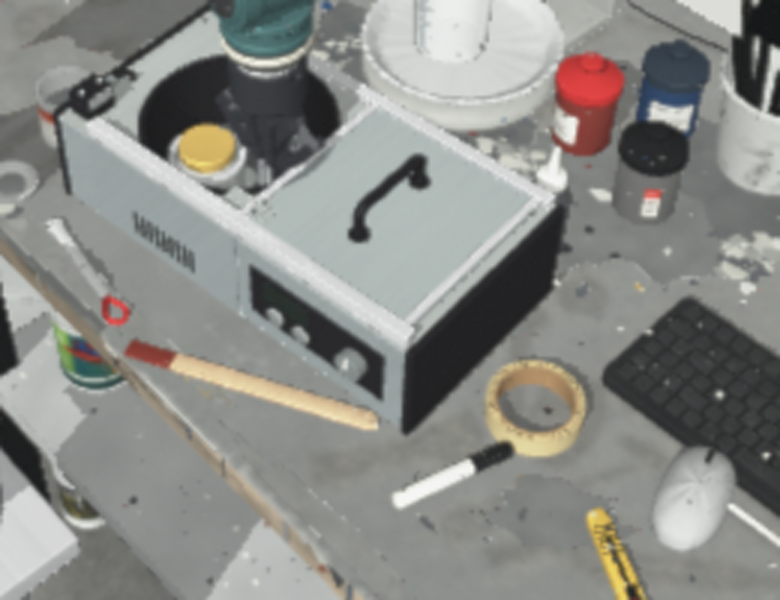

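Request:
{"api": "jog_arm", "payload": {"targets": [[[-0.02,0.02,0,0,0,0],[-0.05,0.03,0,0,0,0],[-0.08,0.04,0,0,0,0],[-0.11,0.055,0,0,0,0],[-0.135,0.07,0,0,0,0],[-0.155,0.085,0,0,0,0],[-0.175,0.105,0,0,0,0],[-0.19,0.122,0,0,0,0]]]}}

```text
t: 3.75
eef_pos: [466.7, 9.7, 112.9]
orientation: [0.747, -0.665, -0.001, 0.0]
ft_force: [2.3, -2.9, -0.2]
finger_gap: 0.1
```

```bash
cat > jar.py <<'E'
import sys
from h import *
def jar(c,box):
    m=cv2.cvtColor(c["pixels"],cv2.COLOR_RGB2HSV);y=cv2.inRange(m,(15,100,90),(30,255,255))
    k=np.zeros_like(y);u0,v0,u1,v1=box;k[v0:v1,u0:u1]=1;y=y*k
    q=np.argwhere(y);u,v=(q[:,1].min()+q[:,1].max())/2,(q[:,0].min()+q[:,0].max())/2
    P=pix2w(c,u,v,125);d=P-F((0,85,0));return len(q),u,v,P.round(1),np.hypot(*d[:2]),np.degrees(np.arctan2(d[1],d[0]))
c=dict(np.load(f"pics/scene{sys.argv[1]}.npz"));print(jar(c,(215,190,285,260)))
E
python3 snap.py 3 scene;python3 jar.py 2; python3 jar.py 3
```

```text
3.75 [466.7   9.7 112.9] [ 2.3 -2.9 -0.2]
(236, np.float64(248.5), np.float64(228.5), array([469.2,  42.1, 125. ]), np.float64(41.72523386943459), np.float64(-173.91640799004207))
(78, np.float64(243.0), np.float64(227.0), array([461. ,  58.3, 125. ]), np.float64(51.08243178740419), np.float64(166.69815532046871))
```

View pics/scene3.png

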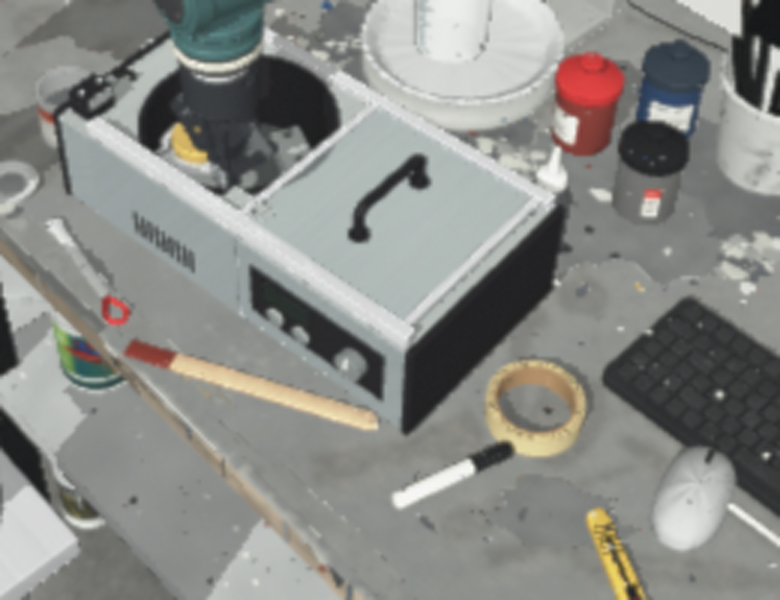

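Request:
{"api": "jog_arm", "payload": {"targets": [[[-0.02,0.022,0,0,0,0],[-0.036,0.048,0,0,0,0],[-0.049,0.076,0,0,0,0],[-0.057,0.1,0,0,0,0],[-0.065,0.129,0,0,0,0],[-0.069,0.159,0,0,0,0],[-0.07,0.184,0,0,0,0],[-0.069,0.21,0,0,0,0]]]}}

```text
t: 4.8
eef_pos: [452.3, 52.4, 112.7]
orientation: [0.747, -0.665, -0.001, 0.0]
ft_force: [-1.3, -2.7, 0.0]
finger_gap: -0.1
```

```bash
python3 snap.py 4 scene top
```

```text
4.8 [452.3  52.4 112.7] [-1.3 -2.7  0. ]
```

View pics/scene4.png

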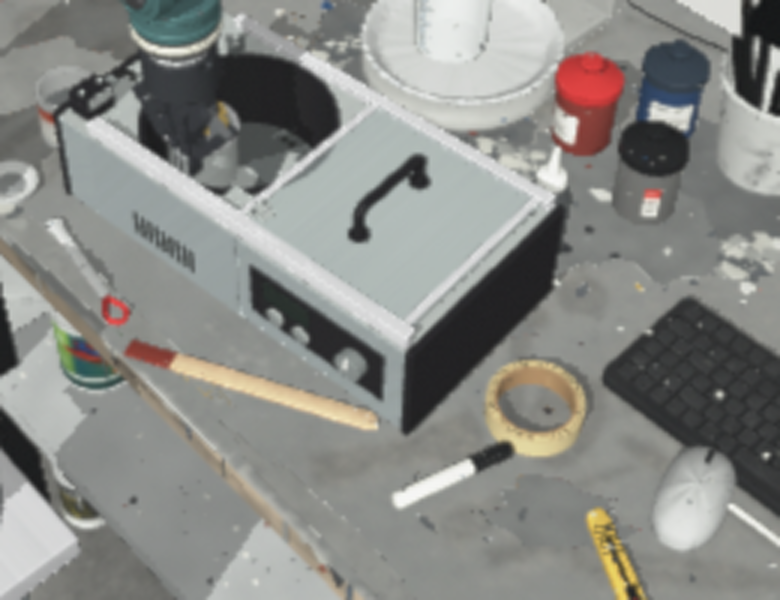

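View pics/top4.png

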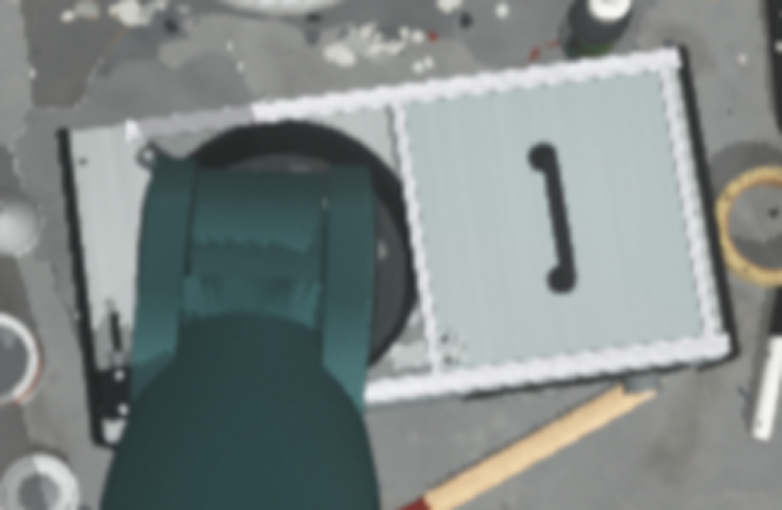

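Request:
{"api": "jog_arm", "payload": {"targets": [[[0.006,0.021,0,0,0,0],[0.013,0.05,0,0,0,0],[0.023,0.08,0,0,0,0],[0.034,0.103,0,0,0,0],[0.049,0.129,0,0,0,0],[0.064,0.149,0,0,0,0],[0.08,0.169,0,0,0,0],[0.098,0.186,0,0,0,0]]]}}

```text
t: 5.9
eef_pos: [472.2, 90.1, 112.8]
orientation: [0.747, -0.665, -0.001, 0.0]
ft_force: [-2.2, -1.1, 0.3]
finger_gap: 0.2
```

Request:
{"api": "jog_arm", "payload": {"targets": [[[0,0,0.2,0,0,0],[0,0,0.5,0,0,0],[0,0,0.75,0,0,0],[-0.4,-0.6,0.75,0,0,0],[-0.8,-0.99,0.75,0,0,0],[-0.8,-0.99,0.75,0,0,0],[-0.8,-0.99,0.75,0,0,0],[-0.8,-0.99,0.75,0,0,0]]]}}

```text
t: 6.9
eef_pos: [311.0, -109.8, 263.2]
orientation: [0.745, -0.667, -0.0, -0.0]
ft_force: [0.3, -0.8, 0.4]
finger_gap: 0.2
```

```bash
python3 snap.py 5 scene top
```

```text
6.9 [ 311.  -109.8  263.2] [ 0.3 -0.8  0.4]
```

View pics/scene5.png

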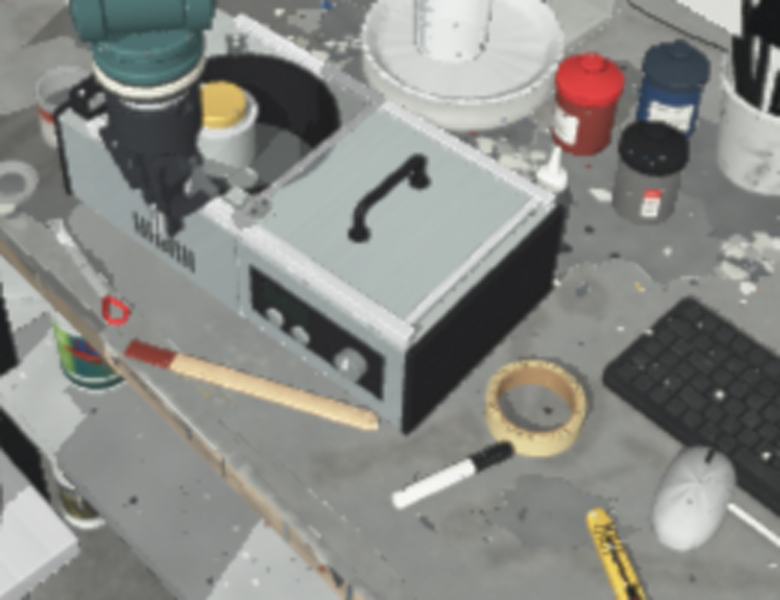

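View pics/top5.png

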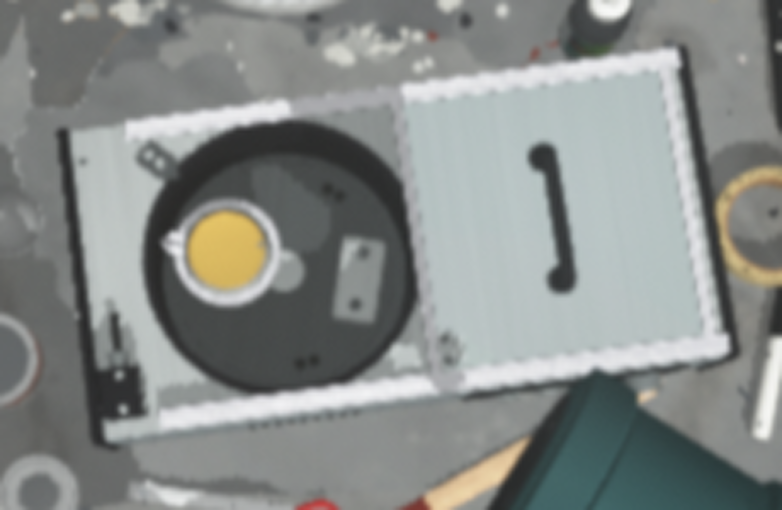

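```bash
cat > rot.py <<'E'
import sys
from h import *
def jc(k):
    c=dict(np.load(f"pics/top{k}.npz"))
    m=cv2.cvtColor(c["pixels"],cv2.COLOR_RGB2HSV);y=cv2.inRange(m,(15,90,80),(32,255,255))
    b=np.zeros_like(y);b[188:264,228:304]=1;y*=b
    M=cv2.moments(y,True);u,v=M["m10"]/M["m00"],M["m01"]/M["m00"]
    return M["m00"],(u,v),pix2w(c,u,v,127)[:2]
J=[jc(k) for k in sys.argv[1:]]
w=F((0,85,0))[:2];print("well",w)
for j in J:
    d=j[2]-w;print(j, "r",np.hypot(*d),"ang",np.degrees(np.arctan2(d[1],d[0])))
p,q=J[0][2],J[-1][2];m=(p+q)/2;d=q-p;L=np.hypot(*d);n=np.array([-d[1],d[0]])/L*np.sqrt(42**2-L*L/4)
C=min((m+n,m-n),key=lambda x:np.hypot(*(x-w)));print("centre from jars",C)
for j in J:
    d=j[2]-C;print("ang",np.degrees(np.arctan2(d[1],d[0])))
E
python3 rot.py 0 5
```

```text
well [510.72120036  46.53562683]
(391.0, (267.84398976982095, 242.1611253196931), array([469.95774586,  45.46103578])) r 40.777616019533944 ang -178.48993968014517
(403.0, (250.9875930521092, 222.87344913151364), array([519.0093343 ,  86.57725666])) r 40.8904057643517 ang 78.30561042221063
centre from jars [511.95676242  45.17361877]
ang 179.60790690092998
ang 80.33318883947932
```

Request:
{"api": "jog_arm", "payload": {"targets": [[[0.4,0.5,0,0,0,0],[0.784,0.976,0,0,0,0],[0.784,0.976,0,0,0,0],[0.784,0.976,0,0,0,0],[0.784,0.976,0,0,0,0],[0.784,0.976,0,0,0,0]]]}}

```text
t: 7.75
eef_pos: [469.1, 88.2, 262.6]
orientation: [0.747, -0.665, -0.001, 0.0]
ft_force: [-0.5, -0.6, 0.1]
finger_gap: -0.0
```

Request:
{"api": "jog_arm", "payload": {"targets": [[[0,0,-0.2,0,0,0],[0,0,-0.4,0,0,0],[0,0,-0.6,0,0,0],[0,0,-0.75,0,0,0],[0,0,-0.75,0,0,0],[0,0,-0.75,0,0,0]]]}}

```text
t: 8.5
eef_pos: [469.5, 87.9, 114.0]
orientation: [0.747, -0.665, -0.0, -0.0]
ft_force: [0.0, 0.5, 0.7]
finger_gap: -0.1
```

Request:
{"api": "jog_arm", "payload": {"targets": [[[0.02,0.016,0,0,0,0],[0.041,0.031,0,0,0,0],[0.062,0.045,0,0,0,0],[0.08,0.055,0,0,0,0],[0.095,0.062,0,0,0,0],[0.109,0.067,0,0,0,0],[0.121,0.071,0,0,0,0],[0.13,0.074,0,0,0,0]]]}}

```text
t: 9.5
eef_pos: [495.6, 102.6, 113.9]
orientation: [0.747, -0.665, -0.0, -0.0]
ft_force: [-2.5, -2.4, 0.7]
finger_gap: -0.2
```

Request:
{"api": "jog_arm", "payload": {"targets": [[[0,0,0.2,0,0,0],[0,0,0.5,0,0,0],[0,0,0.75,0,0,0],[-0.4,-0.6,0.75,0,0,0],[-0.8,-0.99,0.75,0,0,0],[-0.8,-0.99,0.75,0,0,0],[-0.8,-0.99,0.75,0,0,0],[-0.8,-0.99,0.75,0,0,0]]]}}

```text
t: 10.5
eef_pos: [334.1, -97.6, 264.4]
orientation: [0.745, -0.667, 0.0, -0.0]
ft_force: [0.0, 0.8, -0.5]
finger_gap: 0.1
```

```bash
python3 snap.py 6 scene top; python3 rot.py 0 5 6; python3 - <<'E'
from h import *
c=dict(np.load("pics/top6.npz"))
im=cv2.resize(c["pixels"][180:260,220:310,::-1],None,fx=8,fy=8,interpolation=cv2.INTER_CUBIC)
s=2**-.5
for P in (F((92*s,85+92*s,112)),F((96*s,85+96*s,130))):
    u,v=w2pix(c,P)[0];cv2.circle(im,(int((u-220+.5)*8),int((v-180+.5)*8)),3,(0,0,255),-1)
cv2.imwrite("pics/ov6.png",im)
E
```

```text
10.5 [334.1 -97.6 264.4] [ 0.   0.8 -0.5]
well [510.72120036  46.53562683]
(391.0, (267.84398976982095, 242.1611253196931), array([469.95774586,  45.46103578])) r 40.777616019533944 ang -178.48993968014517
(403.0, (250.9875930521092, 222.87344913151364), array([519.0093343 ,  86.57725666])) r 40.8904057643517 ang 78.30561042221063
(402.0, (254.07462686567163, 215.53482587064676), array([537.34193793,  78.6153514 ])) r 41.6865973383995 ang 50.31307369620002
centre from jars [511.95663184  45.15513271]
ang 179.5826878589062
ang 80.3372461106535
ang 52.81345471632778
```

View pics/ov6.png

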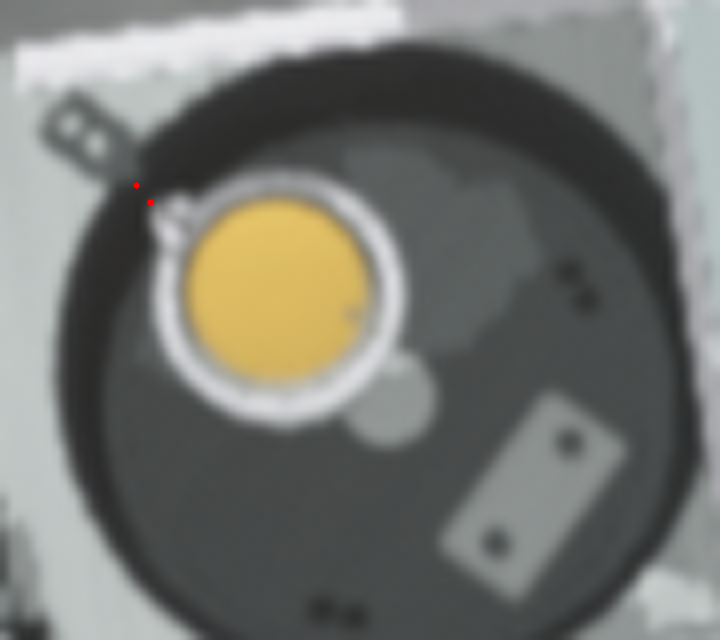

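View pics/scene6.png

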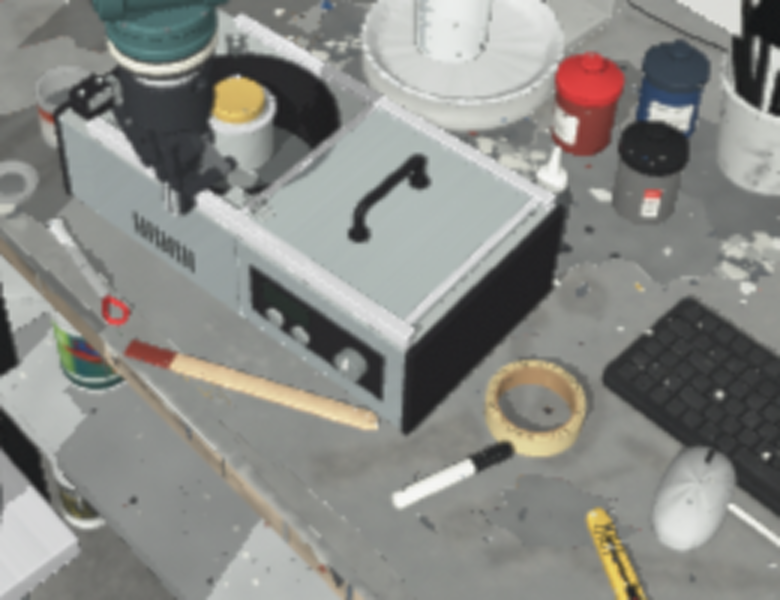

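```bash
python3 - <<'E'
from h import *
c=dict(np.load("pics/top6.npz"))
g=cv2.cvtColor(c["pixels"],cv2.COLOR_RGB2GRAY)
S=8
roi=cv2.resize(g[222:260,270:302],None,fx=S,fy=S,interpolation=cv2.INTER_CUBIC)
for th in(100,110,120):
    b=(roi>th).astype(np.uint8);cs,_=cv2.findContours(b,cv2.RETR_EXTERNAL,cv2.CHAIN_APPROX_NONE)
    k=max([x for x in cs if cv2.pointPolygonTest(x,((533/8-50)*S,(495/8-42)*S),False)>=0] or cs,key=cv2.contourArea)
    bx=cv2.boxPoints(cv2.minAreaRect(k));W=np.array([pix2w(c,270+(x+.5)/S-.5,222+(y+.5)/S-.5,78)[:2] for x,y in bx])
    e=[W[1]-W[0],W[2]-W[1]]
    print(th,[(np.hypot(*x).round(1),np.degrees(np.arctan2(x[1],x[0])).round(1)) for x in e],W.mean(0))
E
```

```text
100 [(np.float64(64.1), np.float64(-37.2)), (np.float64(34.2), np.float64(-127.5))] [475.71895504  -0.92648867]
110 [(np.float64(62.3), np.float64(-37.0)), (np.float64(32.5), np.float64(-127.3))] [475.68537947  -0.92303639]
120 [(np.float64(60.5), np.float64(-36.8)), (np.float64(30.8), np.float64(-127.2))] [475.70653027  -0.96466819]
```

Request:
{"api": "jog_arm", "payload": {"targets": [[[0.3,-0.12,0,0,0,0],[0.6,-0.25,0,0,0,0],[0.9,-0.4,0,0,0,0],[1.0,-0.4,0,0,0,0],[1.0,-0.4,0,0,0,0],[1.0,-0.4,0,0,0,0]]]}}

```text
t: 11.35
eef_pos: [536.0, -174.6, 264.0]
orientation: [0.747, -0.665, -0.0, -0.001]
ft_force: [-0.5, 0.2, 0.2]
finger_gap: -0.1
```

Request:
{"api": "jog_arm", "payload": {"targets": [[[0.01,0,-0.15,0,0,0],[0.01,0,-0.3,0,0,0],[0.01,0,-0.44,0,0,0],[0.01,0,-0.44,0,0,0],[0.01,0,-0.44,0,0,0]]]}}

```text
t: 11.98
eef_pos: [538.2, -174.4, 177.4]
orientation: [0.747, -0.665, 0.001, -0.001]
ft_force: [-0.1, 0.4, -0.4]
finger_gap: 0.1
```

```bash
python3 snap.py 7 scene
```

```text
11.975 [ 538.2 -174.4  177.4] [-0.1  0.4 -0.4]
```

View pics/scene7.png

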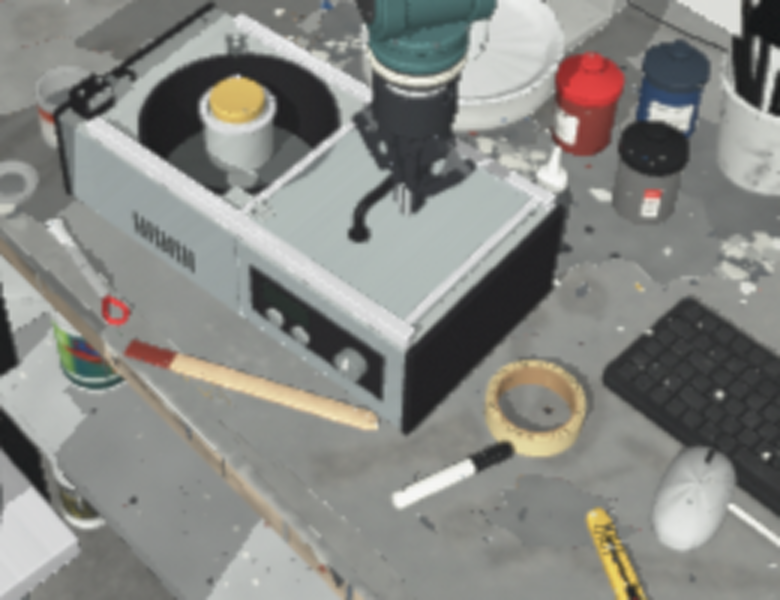

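Request:
{"api": "jog_arm", "payload": {"targets": [[[-0.003,0.03,0,0,0,0],[-0.007,0.06,0,0,0,0],[-0.011,0.1,0,0,0,0],[-0.016,0.14,0,0,0,0],[-0.021,0.18,0,0,0,0],[-0.025,0.22,0,0,0,0],[-0.03,0.26,0,0,0,0],[-0.035,0.3,0,0,0,0]]]}}

```text
t: 13.02
eef_pos: [531.4, -114.0, 177.5]
orientation: [0.747, -0.665, 0.001, -0.001]
ft_force: [1.7, -2.7, 1.8]
finger_gap: 0.0
```

```bash
python3 snap.py 8 scene
```

```text
13.025 [ 531.4 -114.   177.5] [ 1.7 -2.7  1.8]
```

View pics/scene8.png

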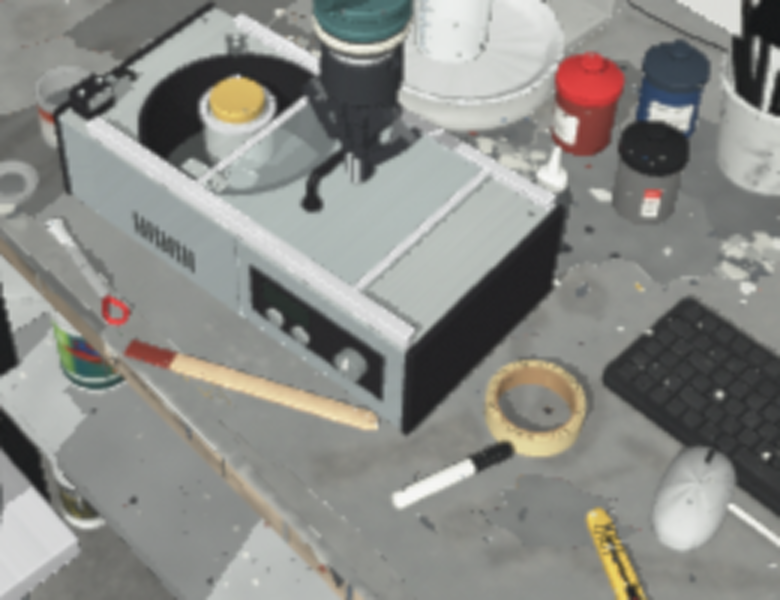

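Request:
{"api": "jog_arm", "payload": {"targets": [[[-0.006,0.05,0,0,0,0],[-0.012,0.1,0,0,0,0],[-0.017,0.15,0,0,0,0],[-0.023,0.2,0,0,0,0],[-0.029,0.25,0,0,0,0],[-0.035,0.3,0,0,0,0],[-0.041,0.35,0,0,0,0],[-0.046,0.4,0,0,0,0]]]}}

```text
t: 14.08
eef_pos: [521.7, -32.5, 177.4]
orientation: [0.747, -0.665, 0.0, -0.001]
ft_force: [1.1, -2.6, -0.1]
finger_gap: 0.0
```

Request:
{"api": "jog_arm", "payload": {"targets": [[[-0.005,0.04,0,0,0,0],[-0.009,0.08,0,0,0,0],[-0.014,0.12,0,0,0,0],[-0.019,0.16,0,0,0,0],[-0.023,0.2,0,0,0,0],[-0.028,0.24,0,0,0,0],[-0.032,0.28,0,0,0,0],[-0.036,0.31,0,0,0,0]]]}}

```text
t: 15.08
eef_pos: [515.2, 24.9, 177.7]
orientation: [0.746, -0.666, 0.005, 0.004]
ft_force: [3.9, -73.6, -5.7]
finger_gap: -0.1
```

```bash
python3 snap.py 9 scene
```

```text
15.075 [515.2  24.9 177.7] [  3.9 -73.6  -5.7]
```

View pics/scene9.png

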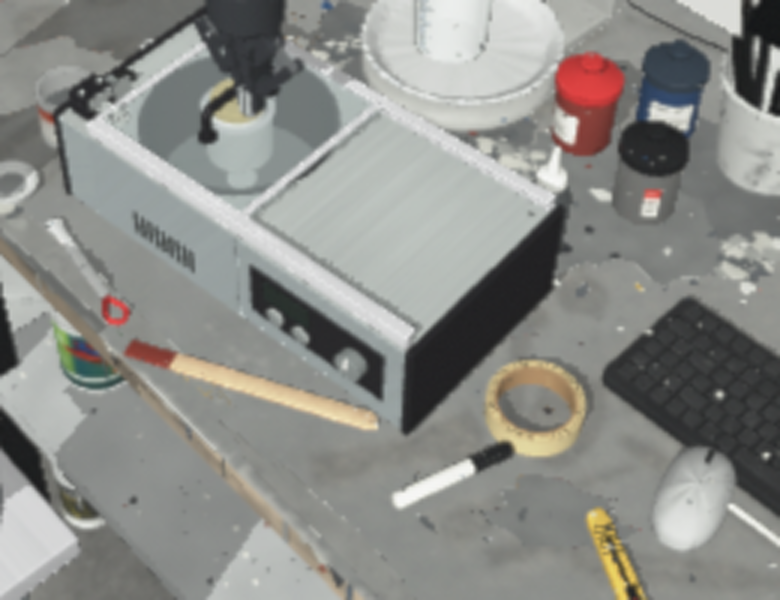

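Request:
{"api": "jog_arm", "payload": {"targets": [[[0.001,-0.01,0,0,0,0],[0.005,-0.05,0,0,0,0],[0.012,-0.1,0,0,0,0],[0.023,-0.2,0,0,0,0],[0.023,-0.2,0.2,0,0,0],[0.023,-0.2,0.45,0,0,0],[0.0,-0.4,0.45,0,0,0],[0.0,-0.5,0.45,0,0,0]]]}}

```text
t: 16.12
eef_pos: [515.1, -76.9, 268.2]
orientation: [0.746, -0.666, 0.006, 0.004]
ft_force: [-0.5, -0.4, -0.0]
finger_gap: -0.1
```

Request:
{"api": "jog_arm", "payload": {"targets": [[[-0.3,-0.3,0,0,0,0],[-0.6,-0.6,0,0,0,0],[-0.9,-0.9,0,0,0,0],[-0.9,-0.9,0,0,0,0],[-0.9,-0.9,0,0,0,0],[-0.9,-0.9,0,0,0,0]]]}}

```text
t: 16.88
eef_pos: [335.0, -257.0, 268.2]
orientation: [0.745, -0.667, 0.006, 0.004]
ft_force: [-0.2, 0.0, -0.1]
finger_gap: 0.1
```

```bash
python3 snap.py 10 scene top; python3 - <<'E'
from h import *
c=dict(np.load("pics/top10.npz"))
z=c["z_map"];R=cv2.Rodrigues(c["rvec"])[0];t=c["tvec"].ravel()
v,u=np.mgrid[0:420,0:560];W=(np.stack([(u-c["cx"])/c["fx"]*z,(v-c["cy"])/c["fy"]*z,z],-1)-t)@R
m=(z>0)&(W[...,2]>168)&(W[...,2]<190)&(u>225)&(u<310)&(v>190)&(v<262);Q=W[m]
d=Q[:,:2]-O;ym=-d[:,0]*np.sin(A)+d[:,1]*np.cos(A);print(len(Q),"handle mixer y",np.median(ym))
W0=np.load("pics/W0.npy");m=(W0[...,2]>170)&(W0[...,2]<190)&(u>320)&(u<370)&(v>180)&(v<245);d=W0[m][:,:2]-O;print("start",np.median(-d[:,0]*np.sin(A)+d[:,1]*np.cos(A)))
E
```

```text
16.875 [ 335.  -257.   268.2] [-0.2  0.  -0.1]
201 handle mixer y 82.79851548681519
start -109.63168988769334
```

View pics/top10.png

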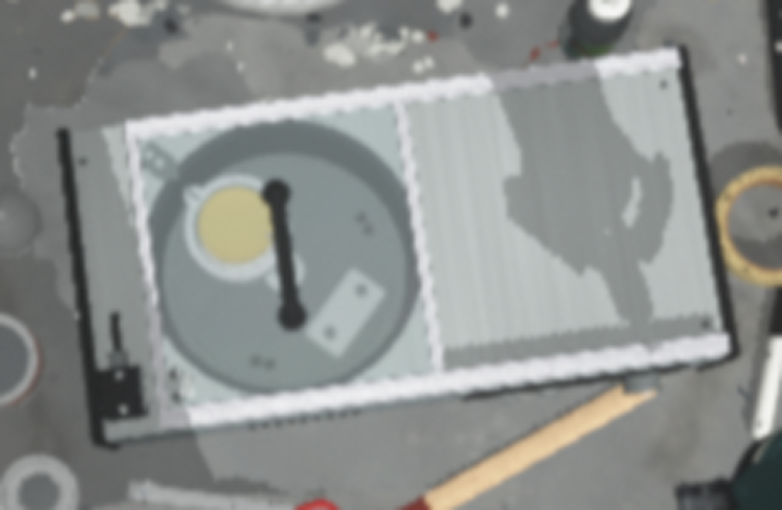

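View pics/scene10.png

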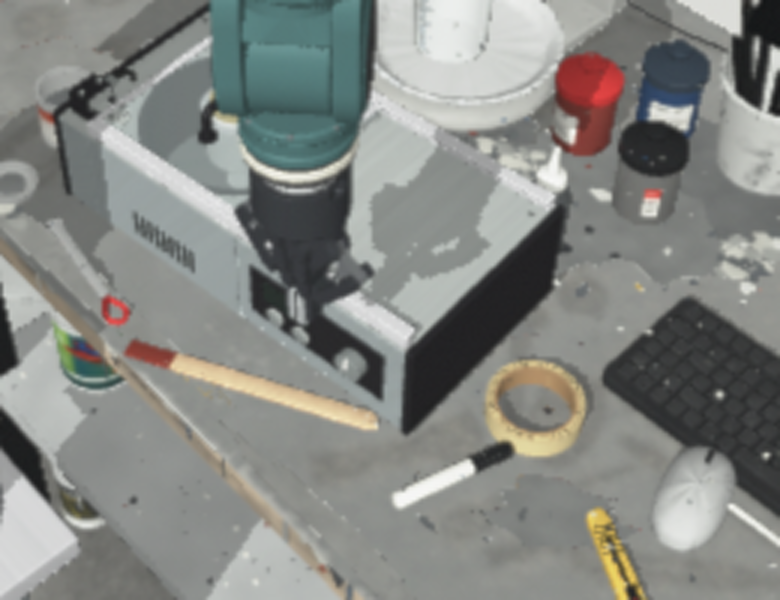

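```bash
python3 - <<'E'
from h import *
c=dict(np.load("pics/top10.npz"));d=dict(np.load("pics/scene9.npz"));e=dict(np.load("pics/top6.npz"))
a=cv2.resize(c["pixels"][235:285,200:250,::-1],(400,400),interpolation=cv2.INTER_CUBIC)
x=cv2.resize(e["pixels"][240:270,285:335,::-1],(400,240),interpolation=cv2.INTER_CUBIC)
b=cv2.resize(d["pixels"][195:245,190:240,::-1],(400,400),interpolation=cv2.INTER_CUBIC)
s=2**-.5
cv2.imwrite("pics/z10.png",np.hstack([a,b]))
cv2.imwrite("pics/z6.png",x)
E
```

```text
(no output)
```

View pics/z10.png

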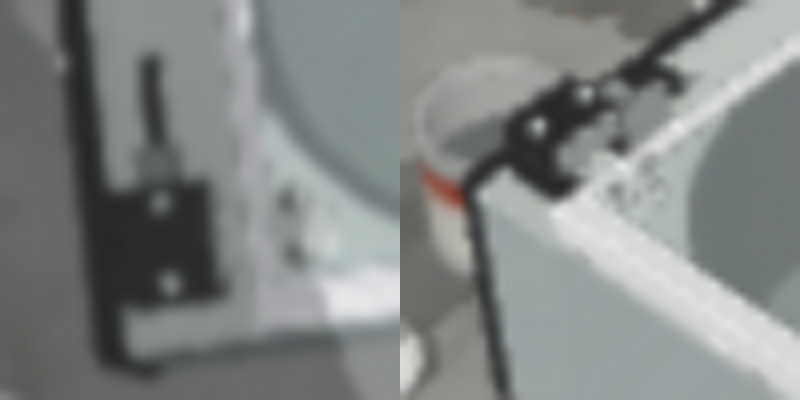

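View pics/z6.png

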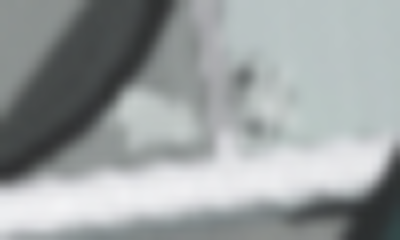

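```bash
python3 - <<'E'
from h import *
import cv2
def prof(k,xm,z,y0,y1,name):
    c=dict(np.load(f"pics/top{k}.npz"));g=cv2.cvtColor(c["pixels"],cv2.COLOR_RGB2GRAY).astype(np.float32)
    ys=np.arange(y0,y1,2.)
    acc=0
    for dx in np.arange(-12,13,3):
        p=w2pix(c,[F((xm+dx,y,z)) for y in ys]).astype(np.float32)
        acc=acc+cv2.remap(g,p[:,0].reshape(1,-1),p[:,1].reshape(1,-1),cv2.INTER_LINEAR)[0]
    print(name,[(int(y),int(a/9)) for y,a in zip(ys,acc)])
for k,y0,y1 in((0,-30,14),(6,-30,14),(10,160,214)):prof(k,-30,141,y0,y1,f"lead {k}")
for k,y0,y1 in((0,-234,-190),(6,-234,-190),(10,-40,10)):prof(k,30,141,y0,y1,f"trail {k}")
for k,y0,y1 in((0,-130,-84),(6,-130,-84),(10,70,114)):prof(k,0,180,y0,y1,f"handle {k}")
prof(6,-84,160,180,236,"switch"); prof(10,-84,160,180,236,"switch10")
E
```

```text
lead 0 [(-30, 190), (-28, 190), (-26, 189), (-24, 189), (-22, 188), (-20, 186), (-18, 190), (-16, 202), (-14, 215), (-12, 215), (-10, 196), (-8, 146), (-6, 88), (-4, 58), (-2, 60), (0, 67), (2, 71), (4, 73), (6, 73), (8, 72), (10, 72), (12, 72)]
lead 6 [(-30, 191), (-28, 191), (-26, 191), (-24, 190), (-22, 186), (-20, 179), (-18, 173), (-16, 170), (-14, 163), (-12, 141), (-10, 98), (-8, 64), (-6, 50), (-4, 52), (-2, 60), (0, 68), (2, 72), (4, 74), (6, 74), (8, 73), (10, 73), (12, 76)]
lead 10 [(160, 140), (162, 139), (164, 138), (166, 136), (168, 132), (170, 125), (172, 118), (174, 118), (176, 132), (178, 154), (180, 169), (182, 166), (184, 159), (186, 149), (188, 144), (190, 143), (192, 142), (194, 141), (196, 141), (198, 141), (200, 141), (202, 139), (204, 132), (206, 115), (208, 91), (210, 83), (212, 97)]
trail 0 [(-234, 103), (-232, 77), (-230, 58), (-228, 54), (-226, 66), (-224, 101), (-222, 147), (-220, 178), (-218, 188), (-216, 196), (-214, 207), (-212, 215), (-210, 214), (-208, 202), (-206, 185), (-204, 183), (-202, 185), (-200, 187), (-198, 187), (-196, 187), (-194, 188), (-
[... 1396 characters left out ...]
6), (106, 186), (108, 186), (110, 185), (112, 185)]
switch [(180, 170), (182, 173), (184, 177), (186, 186), (188, 187), (190, 176), (192, 148), (194, 115), (196, 80), (198, 58), (200, 50), (202, 50), (204, 53), (206, 65), (208, 79), (210, 81), (212, 70), (214, 56), (216, 49), (218, 48), (220, 48), (222, 47), (224, 46), (226, 45), (228, 45), (230, 47), (232, 56), (234, 74)]
switch10 [(180, 161), (182, 159), (184, 151), (186, 142), (188, 138), (190, 132), (192, 118), (194, 96), (196, 67), (198, 50), (200, 44), (202, 44), (204, 46), (206, 53), (208, 63), (210, 63), (212, 56), (214, 47), (216, 43), (218, 42), (220, 42), (222, 42), (224, 41), (226, 40), (228, 40), (230, 42), (232, 52), (234, 71)]
```

```bash
python3 - <<'E'
from h import *
def ov(name,box,S):
    c=dict(np.load(f"pics/{name}.npz"));u0,v0,u1,v1=box
    im=cv2.resize(c["pixels"][v0:v1,u0:u1,::-1],None,fx=S,fy=S,interpolation=cv2.INTER_CUBIC);raw=im.copy()
    def ln(a,b,col):
        p=[(int((u-u0+.5)*S),int((v-v0+.5)*S)) for u,v in w2pix(c,[F(a),F(b)])];cv2.line(im,*p,col,1)
    for y,col in((186,(0,0,255)),(196,(0,255,0))):ln((-102,y,141),(-20,y,141),col)
    X=(-102,-66);Y=(196,226)
    for z in(130,160):
        for x in X:ln((x,Y[0],z),(x,Y[1],z),(255,0,0))
        for y in Y:ln((X[0],y,z),(X[1],y,z),(255,0,0))
    return np.hstack([raw,im])
a=ov("scene9",(190,190,240,240),8);b=ov("top10",(200,235,250,285),8)
cv2.imwrite("pics/w9.png",a);cv2.imwrite("pics/w10.png",b)
E
```

```text
(no output)
```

View pics/w9.png

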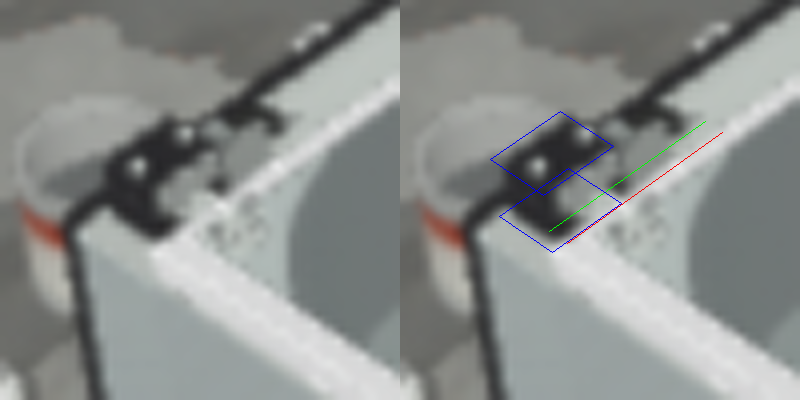

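View pics/w10.png

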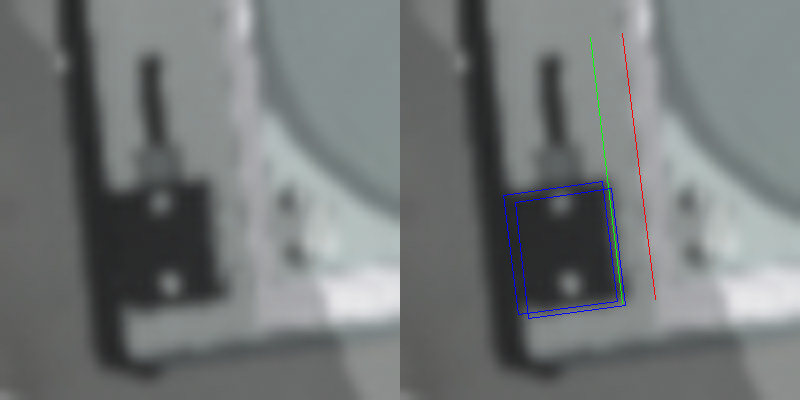

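Request:
{"api": "jog_arm", "payload": {"targets": [[[0.3,0.3,0,0,0,0],[0.6,0.6,0,0,0,0],[0.9,0.9,0,0,0,0],[0.9,0.9,0,0,0,0],[0.9,0.9,0,0,0,0]]]}}

```text
t: 17.6
eef_pos: [518.1, -71.8, 267.4]
orientation: [0.748, -0.663, 0.006, 0.004]
ft_force: [-0.4, -0.2, 0.1]
finger_gap: -0.2
```

Request:
{"api": "jog_arm", "payload": {"targets": [[[0.01,0.25,0,0,0,0],[0.01,0.38,0,0,0,0],[0.01,0.38,-0.2,0,0,0],[0.01,0.38,-0.4,0,0,0],[0.01,0.38,-0.46,0,0,0],[0.01,0.38,-0.46,0,0,0]]]}}

```text
t: 18.35
eef_pos: [520.0, 4.4, 175.7]
orientation: [0.749, -0.663, 0.005, 0.004]
ft_force: [0.6, 0.2, 0.0]
finger_gap: -0.0
```

Request:
{"api": "jog_arm", "payload": {"targets": [[[-0.005,0.02,0,0,0,0],[-0.01,0.04,0,0,0,0],[-0.015,0.06,0,0,0,0],[-0.018,0.08,0,0,0,0],[-0.02,0.1,0,0,0,0],[-0.02,0.105,0,0,0,0]]]}}

```text
t: 19.1
eef_pos: [516.1, 23.8, 175.8]
orientation: [0.748, -0.663, 0.007, 0.006]
ft_force: [-1.7, -20.4, 0.5]
finger_gap: 0.2
```

```bash
python3 snap.py 11 scene;python3 -c "
import cv2,numpy as np
c=np.load('pics/scene11.npz');cv2.imwrite('pics/full11.png',c['pixels'][:,:,::-1])
i=c['pixels'][170:245,180:280,::-1];cv2.imwrite('pics/z11.png',cv2.resize(i,None,fx=8,fy=8,interpolation=cv2.INTER_CUBIC))"
```

```text
19.1 [516.1  23.8 175.8] [ -1.7 -20.4   0.5]
```

View pics/z11.png

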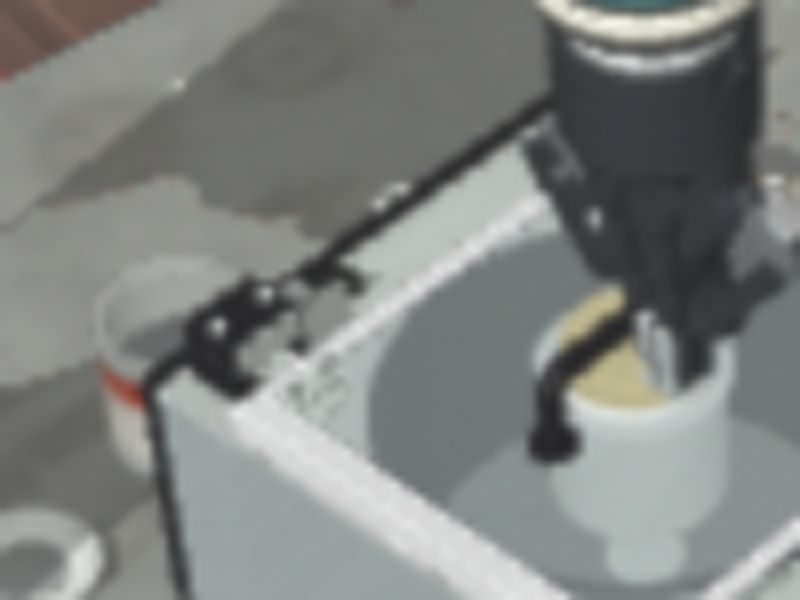

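View pics/full11.png

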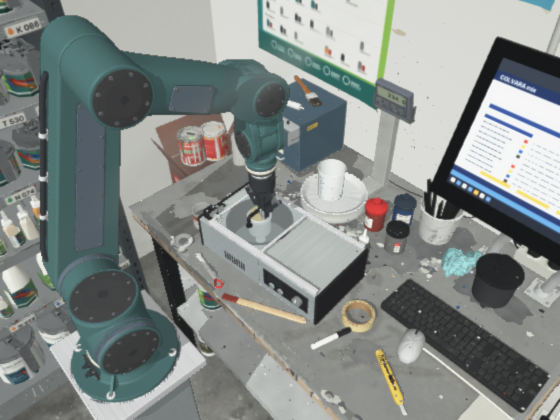

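```bash
python3 - <<'E'
from h import *
L=[]
for k in("scene1","scene7","scene9"):
    c=dict(np.load(f"pics/{k}.npz"));L.append(cv2.resize(c["pixels"][195:240,190:235,::-1],(266,266),interpolation=cv2.INTER_CUBIC))
cv2.imwrite("pics/cmp.png",np.hstack(L))
L=[]
for k in("top0","top6","top10"):
    c=dict(np.load(f"pics/{k}.npz"));L.append(cv2.resize(c["pixels"][240:282,205:247,::-1],(266,266),interpolation=cv2.INTER_CUBIC))
cv2.imwrite("pics/cmp2.png",np.hstack(L))
E
```

```text
(no output)
```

View pics/cmp.png

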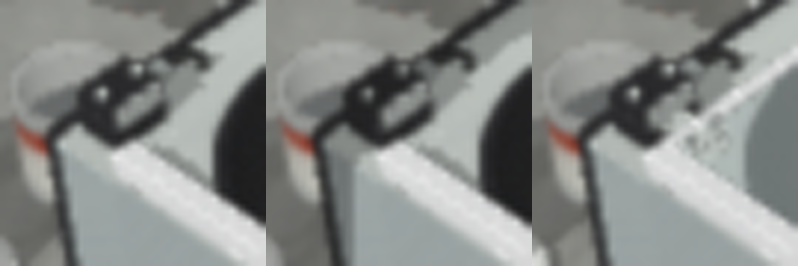

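View pics/cmp2.png

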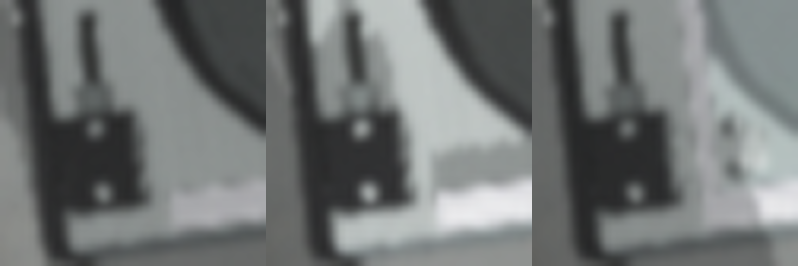

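```bash
python3 - <<'E'
from h import *
T=None
res={}
for k,(x,y) in {"scene6":(358,234),"scene7":(358,234),"scene8":(313,203),"scene9":(208,131),"scene10":(208,131),"scene11":(208,131)}.items():
    c=dict(np.load(f"pics/{k}.npz"));g=cv2.cvtColor(c["pixels"],cv2.COLOR_RGB2GRAY)
    u,v=180+x/3,180+y/3
    S=6;u0,v0=int(u)-9,int(v)-9
    roi=cv2.resize(g[v0:v0+18,u0:u0+18],None,fx=S,fy=S,interpolation=cv2.INTER_CUBIC)
    if T is None:T=roi[24:-24,24:-24]  # template
    # dark blob centroid, lower part
    b=(roi<90).astype(np.uint8)
    cs,_=cv2.findContours(b,cv2.RETR_EXTERNAL,cv2.CHAIN_APPROX_NONE);kk=max(cs,key=cv2.contourArea)
    yb=kk[:,0,1].max();low=kk[kk[:,0,1]>yb-14][:,0]
    cx,cy=(low[:,0].min()+low[:,0].max())/2,yb
    P=pix2w(c,u0+(cx+.5)/S-.5,v0+(cy+.5)/S-.5,141)
    d=P[:2]-O;ym=-d[0]*np.sin(A)+d[1]*np.cos(A);xm=d[0]*np.cos(A)+d[1]*np.sin(A);print(k,cx,cy,"mixer",xm.round(1),ym.round(1))
E
```

```text
scene6 57.5 69 mixer -49.1 -119.5
scene7 57.5 69 mixer -49.1 -119.5
scene8 54.0 74 mixer -48.8 -61.6
scene9 54.5 83 mixer -49.0 76.4
scene10 55.0 83 mixer -48.8 76.2
scene11 54.5 83 mixer -49.0 76.4
```

```bash
python3 - <<'E'
from h import *
L=[]
for k,b in(("top0",(285,238,330,268)),("top6",(285,238,330,268)),("scene6",(245,225,290,255)),("scene8",(230,215,275,245))):
    c=dict(np.load(f"pics/{k}.npz"));u0,v0,u1,v1=b
    im=cv2.resize(c["pixels"][v0:v1,u0:u1,::-1],None,fx=8.5,fy=8.5,interpolation=cv2.INTER_CUBIC)
    if k=="top0" : pass
    for z,x,y,col in((139,-84,0,(0,0,255)),(139,-84,10,(0,255,0)),(139,-84,20,(255,0,0))):
        if k=="scene8": y+=57.5
        u,v=w2pix(c,F((x,y,z)))[0];cv2.circle(im,(int((u-u0+.5)*8.5),int((v-v0+.5)*8.5)),2,col,-1)
    L.append(im)
cv2.imwrite("pics/tng.png",np.vstack([np.hstack(L[:2]),np.hstack(L[2:])]))
E
```

```text
(no output)
```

View pics/tng.png

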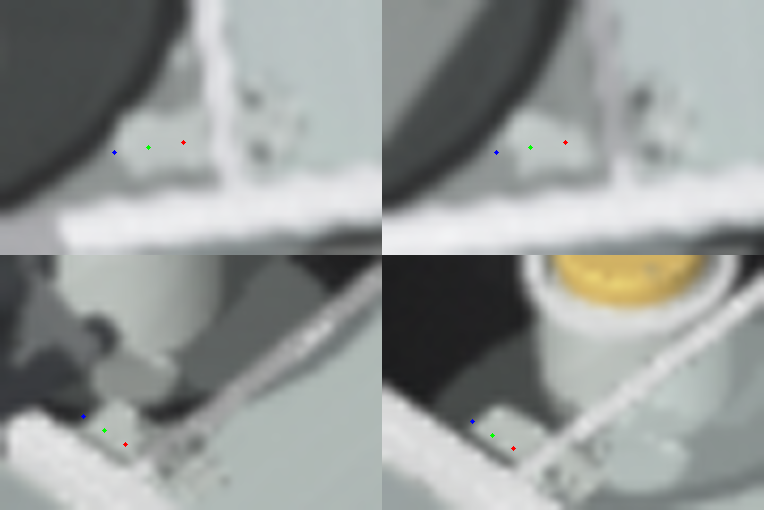

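```bash
python3 - <<'E'
from h import *
def prof(k,xs,z,y0,y1,name):
    c=dict(np.load(f"pics/{k}.npz"));g=cv2.cvtColor(c["pixels"],cv2.COLOR_RGB2GRAY).astype(np.float32)
    ys=np.arange(y0,y1,2.);acc=0
    for x in xs:
        p=w2pix(c,[F((x,y,z)) for y in ys]).astype(np.float32)
        acc=acc+cv2.remap(g,p[:,0].reshape(1,-1),p[:,1].reshape(1,-1),cv2.INTER_LINEAR)[0]
    print(name,[(int(y),int(a/len(xs))) for y,a in zip(ys,acc)])
for k in("top0","top10"):
    prof(k,(106,108.5,111),146,164,216,"back rail L "+k);prof(k,(106,108.5,111),146,-240,-190,"back rail R "+k)
    prof(k,(-106,-108.5,-111),146,164,216,"front rail L "+k);prof(k,(-106,-108.5,-111),146,-240,-190,"front rail R "+k)
L=[]
for k in("top6","top10"):
  for b in((216,170,266,200),(365,150,415,180)):
    c=dict(np.load(f"pics/{k}.npz"));u0,v0,u1,v1=b
    L.append(cv2.resize(c["pixels"][v0:v1,u0:u1,::-1],None,fx=7.6,fy=7.6,interpolation=cv2.INTER_CUBIC))
cv2.imwrite("pics/rail.png",np.vstack([np.hstack(L[:2]),np.hstack(L[2:])]))
E
```

```text
back rail L top0 [(164, 165), (166, 164), (168, 163), (170, 164), (172, 163), (174, 163), (176, 164), (178, 164), (180, 164), (182, 160), (184, 151), (186, 137), (188, 134), (190, 133), (192, 133), (194, 133), (196, 135), (198, 137), (200, 137), (202, 137), (204, 136), (206, 135), (208, 134), (210, 134), (212, 134), (214, 138)]
back rail R top0 [(-240, 95), (-238, 94), (-236, 92), (-234, 86), (-232, 72), (-230, 59), (-228, 60), (-226, 79), (-224, 115), (-222, 149), (-220, 163), (-218, 170), (-216, 176), (-214, 186), (-212, 201), (-210, 211), (-208, 216), (-206, 217), (-204, 219), (-202, 219), (-200, 220), (-198, 222), (-196, 223), (-194, 223), (-192, 223)]
front rail L top0 [(164, 161), (166, 162), (168, 165), (170, 167), (172, 166), (174, 165), (176, 164), (178, 161), (180, 160), (182, 159), (184, 157), (186, 151), (188, 144), (190, 140), (192, 138), (194, 138), (196, 138), (198, 138), (200, 138), (202, 138), (204, 137), (206, 137), (208, 137), (210, 139), (212, 140), (214, 139)]
front rail R top0 [(-240, 129), (-238, 129), (-236, 126), (-234, 119), (-232, 96), (-230, 71), (-228, 66
[... 880 characters left out ...]
, (-194, 220), (-192, 220)]
front rail L top10 [(164, 194), (166, 172), (168, 165), (170, 166), (172, 165), (174, 164), (176, 162), (178, 160), (180, 158), (182, 157), (184, 155), (186, 149), (188, 142), (190, 138), (192, 137), (194, 136), (196, 136), (198, 136), (200, 136), (202, 136), (204, 136), (206, 136), (208, 136), (210, 136), (212, 138), (214, 136)]
front rail R top10 [(-240, 126), (-238, 125), (-236, 123), (-234, 115), (-232, 94), (-230, 68), (-228, 63), (-226, 88), (-224, 139), (-222, 187), (-220, 206), (-218, 213), (-216, 214), (-214, 215), (-212, 216), (-210, 217), (-208, 216), (-206, 213), (-204, 212), (-202, 213), (-200, 213), (-198, 214), (-196, 215), (-194, 216), (-192, 216)]
```

View pics/rail.png

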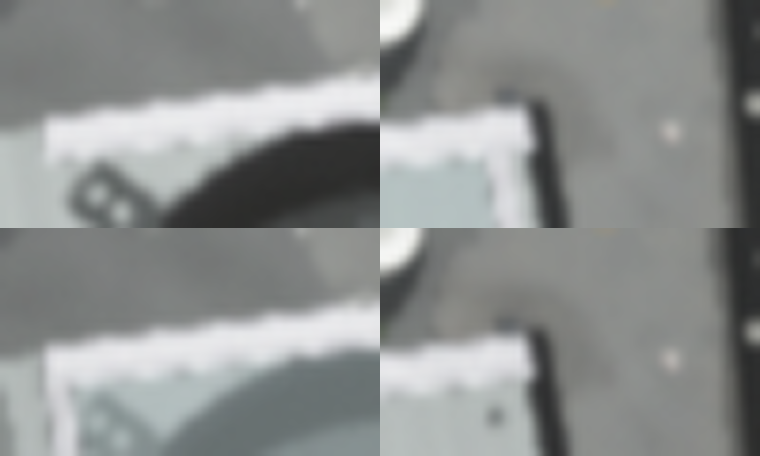

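```bash
python3 -c "
from workcell import r
s=r.sense();print(s['q'].round(3),s['t'],s['ft_force'],s['ft_torque'])"
```

```text
[-0.103  0.284 -0.235  1.048 -0.018  2.919] 19.15 [ -0.28126807 -16.01078048   1.33691584] [-2.9499997   0.15556151 -0.02014044]
```

Request:
{"api": "jog_arm", "payload": {"targets": [[[0.005,-0.03,0,0,0,0],[0.01,-0.1,0,0,0,0.05],[0.015,-0.15,0,0,0,0.1],[0.015,-0.15,0,0,0,0.15],[0.015,-0.15,0,0,0,0.2],[0.015,-0.15,0,0,0,0.25],[0.015,-0.15,0,0,0,0.25]]]}}

```text
t: 20.02
eef_pos: [519.1, -6.2, 175.8]
orientation: [0.945, -0.327, 0.009, 0.003]
ft_force: [0.4, -0.2, 0.5]
finger_gap: -0.1
```

Request:
{"api": "jog_arm", "payload": {"targets": [[[0,0,0,0,0,0.05],[0,0,0,0,0,0.1],[0,0,0,0,0,0.15],[0,0,0,0,0,0.2],[0,0,0,0,0,0.25],[0,0,0,0,0,0.25]]]}}

```text
t: 20.78
eef_pos: [519.1, -6.2, 175.8]
orientation: [0.998, 0.057, 0.009, -0.001]
ft_force: [-0.3, 0.4, -0.3]
finger_gap: 0.4
```

Request:
{"api": "jog_arm", "payload": {"targets": [[[-0.005,0.04,0,0,0,0],[-0.01,0.08,0,0,0,0],[-0.014,0.12,0,0,0,0],[-0.017,0.15,0,0,0,0],[-0.018,0.16,0,0,0,0],[-0.019,0.17,0,0,0,0],[-0.02,0.18,0,0,0,0],[-0.02,0.18,0,0,0,0]]]}}

```text
t: 21.78
eef_pos: [515.4, 26.7, 175.9]
orientation: [0.998, 0.056, 0.009, 0.003]
ft_force: [-0.4, -27.5, -0.8]
finger_gap: -0.4
```

Request:
{"api": "jog_arm", "payload": {"targets": [[[0.005,-0.03,0,0,0,0],[0.01,-0.1,0,0,0,0],[0.015,-0.15,0,0,0,0],[0.015,-0.15,0.2,0,0,0],[0.015,-0.15,0.45,0,0,0],[0,-0.4,0.45,0,0,0],[0,-0.6,0.45,0,0,0],[0,-0.6,0.45,0,0,0]]]}}

```text
t: 22.78
eef_pos: [515.4, -95.8, 265.8]
orientation: [0.998, 0.055, 0.009, 0.003]
ft_force: [-0.4, 0.1, 0.5]
finger_gap: -0.0
```

Request:
{"api": "jog_arm", "payload": {"targets": [[[-0.3,-0.3,0,0,0,0],[-0.6,-0.6,0,0,0,0],[-0.8,-0.9,0,0,0,0],[-0.8,-0.9,0,0,0,0],[-0.8,-0.9,0,0,0,0],[-0.8,-0.9,0,0,0,0]]]}}

```text
t: 23.52
eef_pos: [355.6, -275.4, 265.8]
orientation: [0.998, 0.054, 0.009, 0.003]
ft_force: [0.8, 1.1, 0.0]
finger_gap: 0.2
```

```bash
python3 snap.py 12 scene top; python3 - <<'E'
from h import *
c=dict(np.load("pics/top12.npz"));e=dict(np.load("pics/top10.npz"))
def prof(c,x0,z,y0,y1,n):
    g=cv2.cvtColor(c["pixels"],cv2.COLOR_RGB2GRAY).astype(np.float32)
    ys=np.arange(y0,y1,2.);acc=0
    for x in np.arange(x0-12,x0+13,3):
        p=w2pix(c,[F((x,y,z)) for y in ys]).astype(np.float32);acc=acc+cv2.remap(g,p[:,0].reshape(1,-1),p[:,1].reshape(1,-1),cv2.INTER_LINEAR)[0]
    print(n,[(int(y),int(a/9)) for y,a in zip(ys,acc)])
for k in(e,c):prof(k,0,180,70,100,"handle")
m=cv2.cvtColor(c["pixels"],cv2.COLOR_RGB2HSV);y=cv2.inRange(m,(15,50,80),(32,255,255));print(np.argwhere(y[190:260,230:300]).mean(0)+[190,230])
E
```

```text
23.525 [ 355.6 -275.4  265.8] [0.8 1.1 0. ]
handle [(70, 147), (72, 149), (74, 142), (76, 116), (78, 79), (80, 58), (82, 53), (84, 57), (86, 75), (88, 116), (90, 159), (92, 180), (94, 186), (96, 186), (98, 187)]
handle [(70, 146), (72, 149), (74, 142), (76, 116), (78, 79), (80, 58), (82, 53), (84, 56), (86, 75), (88, 116), (90, 159), (92, 180), (94, 186), (96, 187), (98, 187)]
[215.60056657 254.05665722]
```

View pics/top12.png

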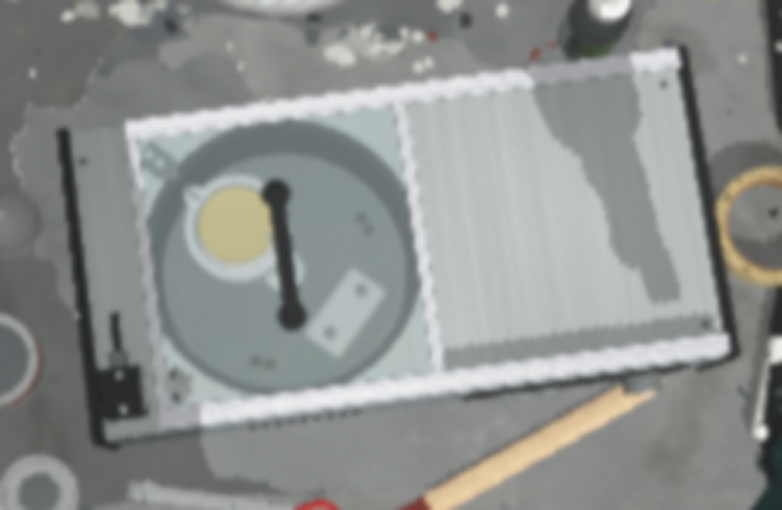

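```bash
python3 -c "
from workcell import r
print(r.finish_job())"
```

```text
the job is handed in; nothing more can be done
None
```

I turned the rotor to the home pointer and pushed the guard to a hard stop over the well, then handed the job in at 23.5 s of 56 s. One check disagreed, so I can't be certain the guard is fully home.

- **Rotor:** I pushed the holder clockwise in two stages. My angle estimates came from the lid position and the counterweight, and ranged from 50.3° to 53° against a target of 51.6°. The spread is inside the 4° tolerance, and the rotor had not moved after the guard was closed.
- **Guard:** I pushed it by the handle until it stopped. The wrist force on the first push reached 74 N. Two later pushes, the second with the gripper turned 90°, stopped at the same place with 20 N and 27 N. In the last picture the guard is centred over the well and its leading edge is flush with the rail ends.
- **What disagreed:** Two camera measurements suggest the guard may be several millimetres short of its 203 mm travel:
  - I saw about 5 to 11 mm between the guard's edge and the switch. Your description implies almost no gap when the tongue is 26 mm deep.
  - I measured about 197 mm of travel from where the guard stood just before the push, against the 199 mm needed. The gripper had knocked it back about 2 mm while I worked on the rotor. The shortfall only goes away if the guard did not start fully parked.

  I took the hard stop as home because the guard would go no further.
- **Everything else:** The arm was clear of everything when I handed in. The other objects on the bench looked undisturbed in the last pictures, but I did not measure them.

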